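Push two plywood dividers back into the spring-clip shoes of a ribbon rack

ROBOT

A 6-joint arm with a two-finger parallel gripper is mounted at the origin on the work surface. World frame = base frame: x ahead of the robot, y to its left, z up, the work surface at z = 0. Lengths are in m, angles in degrees, forces in N, time in s.
With the tool pointing down it reaches from about 0.25 to 0.725 m from the base axis. Payload 9.7 kg.
Tool frame: the origin (TCP) lies at the very end of the fingers, on their centre line; the grasp point (between the pads) lies 19 mm behind it; z points along the fingers, y is the line along which they close (so a half turn about z gives the same grasp; the last joint's range is limited). The gripper opens to 85 mm and grips with 20 to 120 N. Pads are 22 mm wide; open, the fingers measure 114 mm over their backs; the gripper's body (76 mm by 85 mm) begins 54 mm behind the grasp point. The pads swing forward as they close: fully open they stand 13 mm farther back than shut.
Start: joints at [-63.598, 4.979, 10.078, 95.1, 0, 90], TCP at [0.245, -0.493, 0.231] pointing down, gripper open.
Joint ranges: [-179.16, 179.16], [-48.56, 103.87], [-65.8, 70.77], [-126.05, 130.52], [-82.76, 87.17], [-180, 180]. Speed limits (degrees/s): [127.2, 127.2, 147.25, 180, 180, 180].

INTERFACE

Orientations are given as [roll, pitch, yaw] about the fixed x, y, z axes, in that order (R = Rz(yaw) Ry(pitch) Rx(roll)).
In Python, from workcell import bot gives the robot as it stands.
- The arm moves only by the tool arm_command, never from a script. Its argument "series" is a list of rows, each a list of 4 numbers: the shift along the tool's x, y, z in m, then the turn about the tool's z in rad. A call has exactly 5 rows; each row is the pose to reach, as a shift and turn from the pose commanded when the call began, along the tool's axes at that moment; what a row does not reach only later rows make up. A row lasts 1/10 s, in which the tool goes at most 50 mm and 8.59 degrees, less where a joint would pass 70% of its speed; a pose out of reach is approached as far as the arm can. A call with a gripper value outside its range is refused whole. "hand" is the finger opening in m, from 0 to 0.0854, set as the call begins (left out, the last holds). The fingers move at their own pace and stop on an object; "grip_force" is the grip in N (left out, the last holds). Time passes only in rows, so rows that repeat a pose let the fingers close, or fill a call up. It gives the time, the measured TCP pose, the force, the opening and the grip force at its end, in the units of the state.
- bot.get_obs(): the state, without advancing time (a new reading comes with each control period).
- bot.camera(name): name is "scene" or "top"; returns a dict with "color" (480x640x3 uint8, blue, green, red), "camera_matrix" (3x3 intrinsics, pixels), "xyz" and "orientation" of the camera in the world. Camera axes: x right, y up, looking along -z (the intrinsics and any distortion apply to the point x, -y, -z); pixel columns grow to the right and rows downward; lengths in m; the calibration is good to about 2 mm. A picture is of the moment at which its call begins. There is no depth.
- bot.job_done(): hands the job in; it is judged then, once.
Trained networks look in the newest picture that a camera, given by its name, has taken for a name from the list of things; names that differ only in an ending like _2 or _b are one class to them, and where a whole thing is asked for, a point or a joint stands for the part that bears it (a point fixed in the world has none). Each returns a list of dicts, best first, with "confidence" (0 to 1); they miss things now and then, are a little off and sometimes report something else, mostly with a low value. They report only what shows in the picture. A call takes as long as a camera call.
- bot.find_in(camera, target): "location" ([column, row] in pixels, amid what is visible of it).
- bot.mark_of(camera, target): "location" ([column, row] in pixels: a listed point, or the origin of a listed thing).
The state is a dict: "time": time; "q": joint angles; "qd": joint speeds; "joint_efforts": joint torques, N m; "ee_pos": TCP position; "tcp_rot": TCP orientation; "wrist_force": force on the tool from outside, world axes, zero at the start; "torque": the same for the moment, N m; "opening": finger opening in m; "grasp_force": force on a finger pad.
Only numpy, scipy, OpenCV 4.12 (cv2) and the standard library are available. Lean on these libraries where they do the work, as an engineer would, in place of code of your own. Each camera call takes 0.05 s, during which the arm holds its last target. There are 200 camera calls.

TASK

Two dividers of the ribbon rack are leaning in the cardboard carton. Push one into each of the two empty spring-clip shoes of the rack, clipped fully home so that it stands upright on the floor of its shoe, level and in line with the dividers already there; leave the reels and the other things on the counter where they are.

Things in the scene. Friction and masses are not known exactly. Their poses are not given: they have to be found in the camera images.
- rack: ribbon rack, fixed: dark wooden base board 170 (x) x 330 (y) x 18 mm, end boards to 78 mm high; origin at the centre of its underside on the counter, y along its length, z up. Across it (along its x) stand four steel clip shoes on rails, one near each mark: two hold a divider, two are empty. A divider fully home has its lower edge 21 mm, middle 91 mm, top 161 mm above the counter
- mark1 (a point): mark of shoe place 1 on the rack, at the rack's y = -120 mm, x = 0, at the height of the mouth. The shoe itself slides: its slot's middle is anywhere within 13 mm either side of the mark in the rack's y, to be felt or seen. A shoe is a channel 140 mm long (along the rack's x, centred on x = 0) with a slot 7 mm wide; mouth 48 mm, floor 21 mm above the counter
- mark2 (a point): mark of shoe place 2 on the rack, at the rack's y = -40 mm, x = 0, at the height of the mouth. The shoe itself slides: its slot's middle is anywhere within 13 mm either side of the mark in the rack's y, to be felt or seen. Flat lips reach about 15 mm either side of a slot's middle: an edge that misses lands on them, 48 mm up. The rolled mouth guides an edge in when within about 2 to 3 mm of the middle
- mark3 (a point): mark of shoe place 3 on the rack, at the rack's y = +40 mm, x = 0, at the height of the mouth. The shoe itself slides: its slot's middle is anywhere within 13 mm either side of the mark in the rack's y, to be felt or seen. In the slot a sprung leaf bulges: going down, the divider's edge meets it 8 to 10 mm above the floor, needs about 8 to 18 N to pass, then snaps to the floor and is held
- mark4 (a point): mark of shoe place 4 on the rack, at the rack's y = +120 mm, x = 0, at the height of the mouth. The shoe itself slides: its slot's middle is anywhere within 13 mm either side of the mark in the rack's y, to be felt or seen. Marks are 80 mm apart; a seated divider found within 12 mm of a mark means that its shoe is taken
- panelA_mid (a point): centre of the loose plywood divider nearer the rack (+y bay of the carton): 150 mm wide (its x), 6 mm thick (y), 140 mm high (z, up when seated), about 0.09 kg; the point is 70 mm above its rounded lower edge. Just above that edge a window 50 x 11 mm takes the leaf. Either face may go either way. It starts leaning 26 degrees towards the carton's -y
- panelA: the same divider, origin at the middle of its lower edge, same axes
- panelB_mid (a point): centre of the loose plywood divider farther from the rack (-y bay): 150 mm wide (its x), 6 mm thick (y), 140 mm high (z, up when seated), about 0.09 kg; the point is 70 mm above its rounded lower edge. Just above that edge a window 50 x 11 mm takes the leaf. Either face may go either way. It starts leaning 26 degrees towards the carton's -y
- panelB: the same divider, origin at the middle of its lower edge, same axes
- seated1_mid (a point): centre of a divider of the same size already seated (fixed) in one of the shoes; axes as the rack's. The two shoes without such a divider are the empty ones
- seated2_mid (a point): centre of a divider of the same size already seated (fixed) in one of the shoes; axes as the rack's. The two shoes without such a divider are the empty ones
- carton: open cardboard carton, fixed, 190 (x) x 100 (y) mm, rim 84 mm high, split by a wall along x into two bays 44 mm wide; origin at the centre of its underside. In each bay a loose divider stands on the floor (4 mm up) and leans on the rim of the bay's -y wall, about 45 mm of it clear of the rim. Flaps fold outward at the x ends
- reel1: ribbon reel 80 mm in diameter, about 20 mm wide, standing loose on edge on the rack's base between two shoes (top 98 mm above the counter), held by low chocks; origin under it. To be left alone
- reel2: ribbon reel 80 mm in diameter, about 20 mm wide, standing loose on edge on the rack's base between two shoes (top 98 mm above the counter), held by low chocks; origin under it. To be left alone
- reel3: ribbon reel 80 mm in diameter, about 20 mm wide, standing loose on edge on the rack's base between two shoes (top 98 mm above the counter), held by low chocks; origin under it. To be left alone
- cone1: thread cone, 64 mm in diameter, 126 mm high, standing loose; origin under it. To be left alone
- cone2: thread cone, 64 mm in diameter, 126 mm high, standing loose; origin under it. To be left alone
- tub: lidded plastic tub 126 x 96 x 59 mm, loose; origin under it. To be left alone
- pin_tin: round steel tin 60 mm in diameter, 30 mm high, loose; origin under it. To be left alone
- shears: pair of shears lying flat, about 220 mm long along its x, 10 mm high, loose; origin at the pivot. To be left alone

How it is judged:
By the outcome, as a careful person would: the job done as asked, in the order asked, and still so for the second after the job is handed in, with the robot touching nothing.
It also fails if it takes over 72 s, if anything falls off the work surface, if the arm or the gripper's body presses on something with over 40 N, if the wrist force passes 120 N, or if a joint passes its speed limit or range.

## Working session

There is one attempt and no reset: what is moved stays moved. The work goes in short steps, Python scripts to look and compute and a tool call to move; the robot and the scene stay as the last step left them, time stands still between calls to the robot, and variables do not carry over. Pictures are saved under pics/ and viewed, at most 10 in all, crops included, and the job is handed in when it is done.

Besides the shell and the picture viewer there is one more tool, called as a command line: name --pt "numbers of a row" for each row, then --argument value for the rest. arm_command: Moves the arm, as the interface text tells. Its arguments: {"type":"object","properties":{"series":{"type":"array"},"hand":{"type":"number"},"grip_force":{"type":"number"}},"required":["series"]}

```bash
mkdir -p pics; cat > h.py <<'E'
import numpy as np, cv2
from scipy.spatial.transform import Rotation as R
from workcell import bot
def cam(n,save=None):
    c=bot.camera(n)
    if save: cv2.imwrite('pics/'+save,c['color'])
    return c
def rot(c):
    o=np.array(c['orientation'],float)
    return o if o.shape==(3,3) else (R.from_euler('xyz',o,degrees=True).as_matrix() if o.size==3 else R.from_quat(o).as_matrix())
def onz(c,px,z):
    K=np.array(c['camera_matrix']);d=np.linalg.solve(K,[px[0],px[1],1.]);d=rot(c)@(d*[1,-1,-1])
    p=np.array(c['xyz']);return p+d*(z-p[2])/d[2]
def proj(c,X):
    v=rot(c).T@(np.array(X)-c['xyz']);v=v*[1,-1,-1];u=np.array(c['camera_matrix'])@v;return u[:2]/u[2]
E
python3 - <<'E'
from h import *
print(bot.get_obs())
Z=dict(rack=0,mark1=.048,mark2=.048,mark3=.048,mark4=.048,panelA_mid=.067,panelB_mid=.067,panelA=.004,panelB=.004,seated1_mid=.091,seated2_mid=.091,carton=0,reel1=.018,cone1=0,tub=0,pin_tin=0,shears=0)
for n in('top','scene'):
    c=cam(n,n+'0.png');print(n,{k:np.array(c[k]).round(4).tolist() for k in c if k!='color'})
    for k in Z: print(k,[(np.round(m['location'],1).tolist(),round(m['confidence'],2),onz(c,m['location'],Z[k])[:2].round(4).tolist()) for m in bot.mark_of(n,k)[:3]])
E
```

```text
{'time': 0.0, 'q': array([-6.35975761e+01,  5.01017156e+00,  1.00335062e+01,  9.50973823e+01,
       -1.60482203e-03,  8.99990669e+01]), 'qd': array([-0.01179642, -0.01095951, -0.09525307,  0.02325842, -0.02559865,
        0.06215154]), 'joint_efforts': array([-4.18761711e-04, -5.20389032e+01,  4.64800715e+01,  1.64864247e-02,
       -8.06374555e-05, -7.13425948e-06]), 'ee_pos': array([ 0.24446521, -0.49243761,  0.23058347]), 'tcp_rot': array([-1.79925952e+02,  1.60361479e-03,  2.64033591e+01]), 'wrist_force': array([-0.2112759 ,  0.69897194, -0.42943117]), 'torque': array([ 0.03404612, -0.0478057 ,  0.02773762]), 'grasp_force': 0.0, 'opening': 0.08540981938759042}
top {'camera_matrix': [[622.7825, 0.0, 315.4375], [0.0, 622.7825, 244.108], [0.0, 0.0, 1.0]], 'xyz': [0.3098, -0.0437, 1.4183], 'orientation': [10.4673, -0.2266, -88.3933]}
rack [([230.5, 252.2], 0.83, [0.5472, 0.1536]), ([205.1, 247.1], 0.58, [0.5575, 0.2129])]
mark1 [([248.2, 253.9], 0.95, [0.5365, 0.1073]), ([280.7, 260.3], 0.7, [0.5241, 0.0343]), ([206.9, 248.7], 0.66, [0.5456, 0.2])]
mark2 [([248.2, 253.9], 0.95, [0.5
[... 2312 characters left out ...]
ted1_mid [([415.1, 194.1], 0.85, [0.5619, 0.2598])]
seated2_mid [([353.9, 213.3], 0.86, [0.5325, 0.0406])]
carton [([287.4, 279.9], 0.76, [0.5774, -0.2232]), ([328.1, 313.2], 0.22, [0.7427, -0.2028])]
reel1 [([407.8, 215.4], 0.9, [0.5631, 0.2385]), ([381.0, 221.5], 0.62, [0.5386, 0.1473]), ([363.4, 224.5], 0.43, [0.519, 0.0922])]
cone1 [([289.5, 258.4], 0.72, [0.5044, -0.1705]), ([349.3, 222.8], 0.7, [0.4685, 0.0764]), ([394.6, 167.2], 0.63, [0.2941, 0.4228])]
tub [([298.3, 270.1], 0.74, [0.5612, -0.1768]), ([326.9, 311.6], 0.57, [0.7364, -0.2021]), ([394.8, 213.0], 0.55, [0.5119, 0.2308])]
pin_tin [([291.8, 221.4], 0.71, [0.3575, -0.0696])]
shears [([177.0, 252.3], 0.66, [0.2914, -0.4269])]
```

View pics/top0.png

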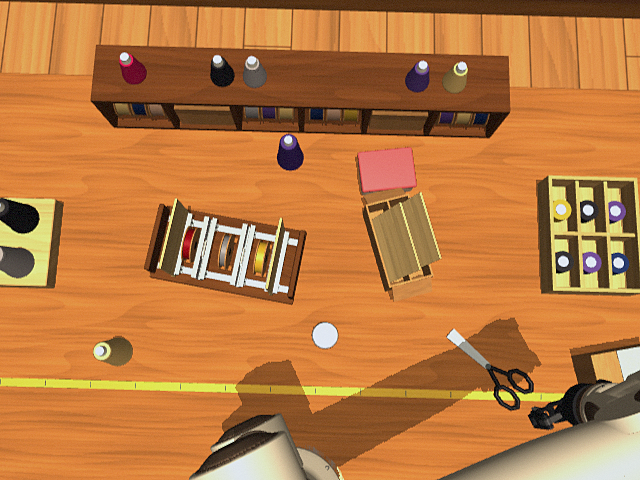

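View pics/scene0.png

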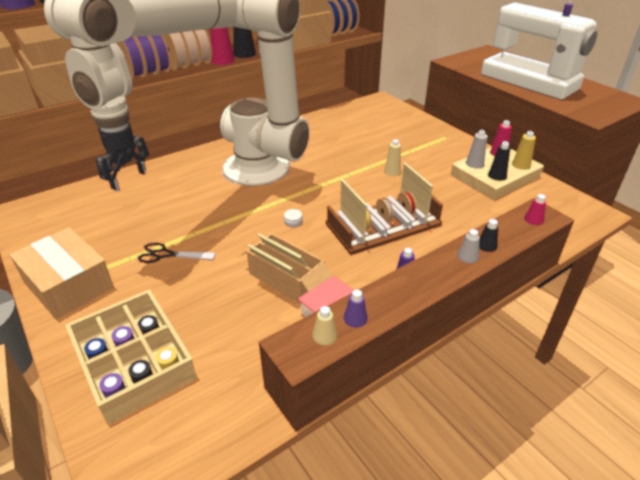

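The top view shows the rack at about (230,253), with seated dividers near columns 175 and 278, so places 1 and 4 are taken and 2 and 3 are empty. The carton, with both dividers leaning to the right (-y), is at about (400,245). I'll zoom in on both.

```bash
python3 - <<'E'
import cv2,numpy as np
i=cv2.imread('pics/top0.png')
a=cv2.resize(i[195:305,150:310],None,fx=5,fy=5,interpolation=cv2.INTER_CUBIC);cv2.imwrite('pics/rk.png',a)
a=cv2.resize(i[180:305,355:455],None,fx=4.8,fy=4.8,interpolation=cv2.INTER_CUBIC);cv2.imwrite('pics/ct.png',a)
E
```

```text
(no output)
```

View pics/rk.png

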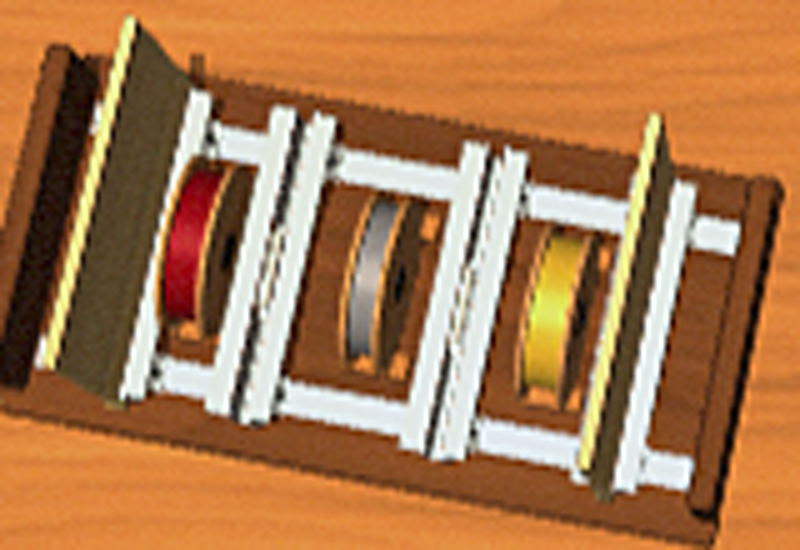

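View pics/ct.png

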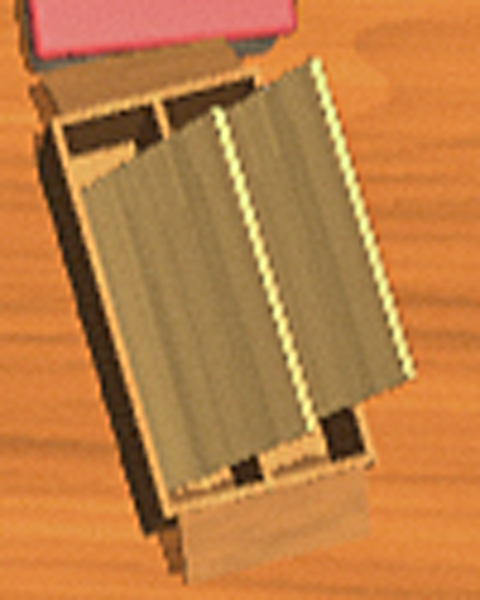

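The rack crop shows slot 3 running (304,112)→(239,416) and slot 2 running (496,148)→(433,453). The carton crop shows the top edge of A at (219,112)→(312,430) and of B at (318,62)→(410,376).

```bash
cat > m.py <<'E'
from h import *
c=cam('top')
def P(p,ox,oy,f,z): return onz(c,[(p[0]+.5)/f-.5+ox,(p[1]+.5)/f-.5+oy],z)[:2]
def line(n,a,b,ox,oy,f,z):
    a=P(a,ox,oy,f,z);b=P(b,ox,oy,f,z);d=a-b;print(n,((a+b)/2).round(4),'yaw',np.degrees(np.arctan2(d[1],d[0])).round(2),'len',np.linalg.norm(d).round(4))
line('slot3',(304,112),(239,416),150,195,5,.048)
line('slot2',(496,148),(433.5,453),150,195,5,.048)
line('seat4',(128,18),(50,367),150,195,5,.161)
line('seat1',(654,116),(586,472),150,195,5,.161)
line('A',(219,108),(312,432),355,180,4.8,.131)
line('B',(318,59),(410,378),355,180,4.8,.131)
line('cartonrim+y',(58,122),(168,513),355,180,4.8,.084)
E
python3 m.py
```

```text
slot3 [0.549  0.2068] yaw -8.47 len 0.1402
slot2 [0.5349 0.1197] yaw -8.64 len 0.1401
seat4 [0.5571 0.2629] yaw -8.36 len 0.1488
seat1 [0.5211 0.0428] yaw -8.38 len 0.1501
A [ 0.5718 -0.2405] yaw 15.87 len 0.1497
B [ 0.5962 -0.2839] yaw 15.57 len 0.1481
cartonrim+y [ 0.5577 -0.1784] yaw 16.11 len 0.1863
```

```bash
cat > d.py <<'E'
import sys;from h import *
# python d.py x y z yaw -> tool-frame deltas
t=[float(v) for v in sys.argv[1:5]];o=bot.get_obs()
M=R.from_euler('xyz',o['tcp_rot'],degrees=True).as_matrix()
dy=t[3]-o['tcp_rot'][2]
print('pose',o['ee_pos'].round(4),o['tcp_rot'].round(2),'d',(M.T@(np.array(t[:3])-o['ee_pos'])).round(4),'turn',round(-np.radians((dy+180)%360-180),4),'F',o['wrist_force'].round(1),'op',o['opening'].round(4),'q',o['q'].round(0))
E
python3 d.py .5664 -.2213 .2306 15.8
```

```text
Traceback (most recent call last):
  File "d.py", line 6, in <module>
    print('pose',o['ee_pos'].round(4),o['tcp_rot'].round(2),'d',(M.T@(np.array(t[:3])-o['ee_pos'])).round(4),'turn',round(-np.radians((dy+180)%360-180),4),'F',o['wrist_force'].round(1),'op',o['opening'].round(4),'q',o['q'].round(0))
                                                                                                                                                                                              ^^^^^^^^^^^^^^^^^^
AttributeError: 'float' object has no attribute 'round'
```

arm_command --pt "0.04 -0.01 0 0.03" --pt "0.085 -0.02 0 0.07" --pt "0.13 -0.032 0 0.1" --pt "0.175 -0.043 0 0.14" --pt "0.22 -0.054 0 0.18" --hand 0.06 --grip_force 80

```text
time: 2.35
ee_pos: [0.4188, -0.3451, 0.2315]
tcp_rot: [180.0, -0.0, 16.0]
wrist_force: [1.4, -1.3, 0.5]
opening: 0.0599
grasp_force: 0.0
```

```bash
python3 d.py .5664 -.2213 .2306 15.8
```

```text
Traceback (most recent call last):
  File "d.py", line 6, in <module>
    print('pose',o['ee_pos'].round(4),o['tcp_rot'].round(2),'d',(M.T@(np.array(t[:3])-o['ee_pos'])).round(4),'turn',round(-np.radians((dy+180)%360-180),4),'F',o['wrist_force'].round(1),'op',o['opening'].round(4),'q',o['q'].round(0))
                                                                                                                                                                                              ^^^^^^^^^^^^^^^^^^
AttributeError: 'float' object has no attribute 'round'
```

```bash
sed -i "s/o\['opening'\].round(4)/round(o['opening'],4)/" d.py; python3 d.py .5664 -.2213 .2306 15.8
```

```text
pose [ 0.4188 -0.3451  0.2315] [ 1.7998e+02 -1.0000e-02  1.5980e+01] d [ 0.176  -0.0783  0.0009] turn 0.0031 F [ 1.4 -1.3  0.5] op 0.0599 q [-39.   4.   9.  95.  -0. 125.]
```

arm_command --pt "0.04 -0.018 0 0" --pt "0.085 -0.038 0 0.003" --pt "0.13 -0.058 0 0.003" --pt "0.176 -0.078 0 0.003" --pt "0.176 -0.078 0 0.003"

```text
time: 2.85
ee_pos: [0.5685, -0.2188, 0.2299]
tcp_rot: [-179.9, 0.0, 16.2]
wrist_force: [-0.7, -0.2, -1.1]
opening: 0.0605
grasp_force: 0.0
```

```bash
python3 d.py .5664 -.2213 .105 15.8; python3 - <<'E'
from h import *
c=cam('scene');cv2.imwrite('pics/s1.png',cv2.resize(c['color'][150:330,180:420],None,fx=3,fy=3,interpolation=cv2.INTER_CUBIC))
E
```

```text
pose [ 0.5685 -0.2188  0.2299] [-179.92    0.     16.21] d [-0.0027  0.002   0.1249] turn 0.0071 F [-0.7 -0.2 -1.1] op 0.0605 q [-21.  13.  19.  96.   0. 143.]
```

View pics/s1.png

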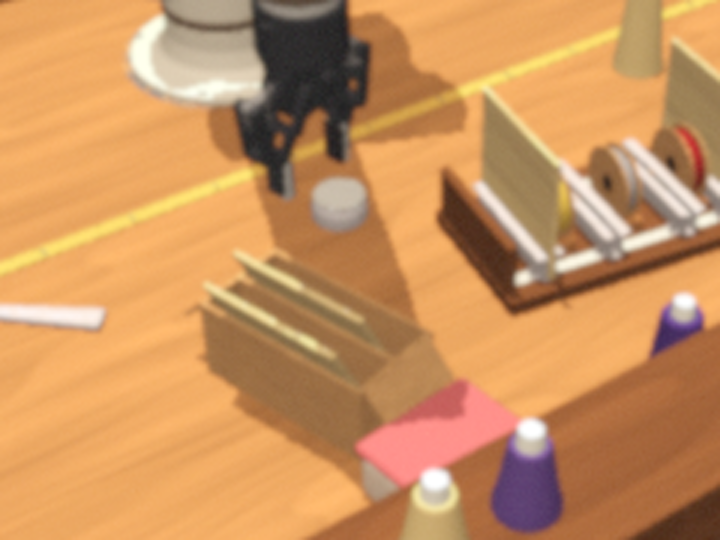

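The crop shows the open gripper over the carton (fingertips about (285,190) and (345,155)), with A (right) and B (left) leaning below it. Next I descend, straddling A's top edge.

arm_command --pt "-0.001 0.001 0.035 0.004" --pt "-0.002 0.002 0.07 0.007" --pt "-0.002 0.002 0.1 0.007" --pt "-0.002 0.002 0.125 0.007" --pt "-0.002 0.002 0.125 0.007"

```text
time: 3.4
ee_pos: [0.5612, -0.2254, 0.1027]
tcp_rot: [-179.8, 0.3, 15.4]
wrist_force: [-1.1, 0.5, 0.3]
opening: 0.0601
grasp_force: 0.0
```

```bash
python3 d.py .5555 -.1830 .105 15.8
```

```text
pose [ 0.5612 -0.2254  0.1027] [-179.81    0.27   15.45] d [ 0.0057 -0.0424 -0.0021] turn -0.0061 F [-1.1  0.5  0.3] op 0.0601 q [-22.  12.   4.  82.  -0. 143.]
```

arm_command --pt "0 -0.01 0 0" --pt "0 -0.02 0 0" --pt "0 -0.03 0 0" --pt "0 -0.04 0 0" --pt "0 -0.04 0 0"

```text
time: 3.9
ee_pos: [0.553, -0.1853, 0.1072]
tcp_rot: [180.0, -0.1, 15.6]
wrist_force: [1.1, 0.8, 0.3]
opening: 0.06
grasp_force: 0.1
```

arm_command --pt "0 0 0 0" --pt "0 0 0 0" --pt "0 0 0 0" --pt "0 0 0 0" --pt "0 0 0 0" --hand 0.0

```text
time: 4.4
ee_pos: [0.5531, -0.1868, 0.1063]
tcp_rot: [-180.0, -0.0, 15.5]
wrist_force: [-0.1, 0.2, 0.8]
opening: 0.0049
grasp_force: 78.1
```

```bash
python3 d.py .5555 -.1830 .105 15.8; python3 - <<'E'
from h import *
c=cam('scene');cv2.imwrite('pics/s2.png',cv2.resize(c['color'][150:330,180:420],None,fx=3,fy=3,interpolation=cv2.INTER_CUBIC))
E
```

```text
pose [ 0.5531 -0.1868  0.1063] [-179.99   -0.     15.5 ] d [ 0.0034 -0.003   0.0013] turn -0.0052 F [-0.1  0.2  0.8] op 0.0049 q [-19.   9.   1.  82.   0. 146.]
```

View pics/s2.png

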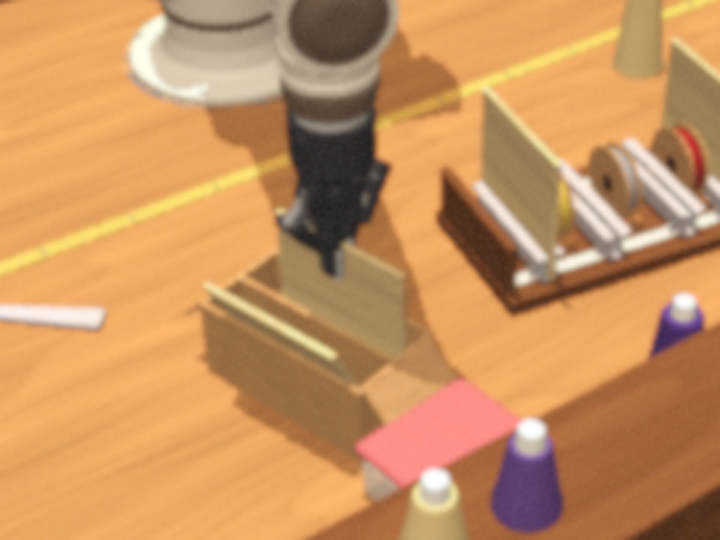

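A stands upright in the grip, fingers at (330,265). Lift it.

arm_command --pt "0 0 -0.03 0" --pt "0 0 -0.07 0" --pt "0 0 -0.12 0" --pt "0 0 -0.16 0" --pt "0 0 -0.195 0"

```text
time: 4.95
ee_pos: [0.5529, -0.1868, 0.3036]
tcp_rot: [179.9, -0.1, 15.5]
wrist_force: [0.5, -1.2, -0.5]
opening: 0.0051
grasp_force: 77.9
```

```bash
python3 d.py .5454 .2073 .30 -8.5
```

```text
pose [ 0.5529 -0.1868  0.3036] [ 1.7994e+02 -6.0000e-02  1.5510e+01] d [ 0.0981 -0.3817  0.0033] turn 0.419 F [ 0.5 -1.2 -0.5] op 0.0051 q [-19.  12.  26. 104.  -0. 146.]
```

arm_command --pt "0.01 -0.03 0 -0.1" --pt "0.02 -0.07 0 -0.23" --pt "0.03 -0.11 0 -0.36" --pt "0.04 -0.15 0 -0.5" --pt "0.05 -0.19 0 -0.64"

```text
time: 5.45
ee_pos: [0.5501, 0.0112, 0.3011]
tcp_rot: [-180.0, 0.0, 52.5]
wrist_force: [1.0, -0.2, -1.1]
opening: 0.0047
grasp_force: 78.1
```

```bash
python3 d.py .5526 .2063 .30 171.5
```

```text
pose [0.5501 0.0112 0.3011] [-1.800e+02  1.000e-02  5.249e+01] d [ 0.1563 -0.1169  0.0011] turn -2.0771 F [ 1.  -0.2 -1.1] op 0.0047 q [  1.   7.  21. 103.  -0. 129.]
```

arm_command --pt "0.03 -0.022 0 -0.14" --pt "0.06 -0.046 0 -0.28" --pt "0.09 -0.07 0 -0.42" --pt "0.12 -0.094 0 -0.56" --pt "0.156 -0.117 0 -0.7"

```text
time: 5.95
ee_pos: [0.5532, 0.206, 0.3015]
tcp_rot: [180.0, 0.0, 92.6]
wrist_force: [0.3, -0.1, -0.7]
opening: 0.0053
grasp_force: 78.1
```

arm_command --pt "0 0 0 -0.14" --pt "0 0 0 -0.28" --pt "0 0 0 -0.42" --pt "0 0 0 -0.56" --pt "0 0 0 -0.7"

```text
time: 6.45
ee_pos: [0.5537, 0.2047, 0.3009]
tcp_rot: [-180.0, -0.0, 132.7]
wrist_force: [0.8, -0.5, -1.1]
opening: 0.005
grasp_force: 78.1
```

```bash
python3 d.py .5526 .2063 .30 171.5
```

```text
pose [0.5537 0.2047 0.3009] [-179.97   -0.    132.73] d [0.0019 0.0003 0.0009] turn -0.6767 F [ 0.8 -0.5 -1.1] op 0.005 q [ 20.  13.  27. 104.  -0.  68.]
```

arm_command --pt "0 0 0 -0.14" --pt "0 0 0 -0.28" --pt "0 0 0 -0.42" --pt "0 0 0 -0.56" --pt "0 0 0 -0.677"

```text
time: 6.95
ee_pos: [0.5537, 0.2046, 0.3009]
tcp_rot: [-180.0, -0.0, 171.5]
wrist_force: [0.2, -0.0, -1.2]
opening: 0.0053
grasp_force: 78.1
```

```bash
python3 d.py .5526 .2063 .17 171.5;python3 d.py .5526 .2063 .17 171.5
```

```text
pose [0.5537 0.2046 0.3009] [-1.7998e+02 -2.0000e-02  1.7150e+02] d [0.0013 0.0015 0.1309] turn 0.0 F [ 0.2 -0.  -1.2] op 0.0053 q [ 20.  13.  27. 104.  -0.  29.]
pose [0.5537 0.2046 0.3009] [-1.7998e+02 -2.0000e-02  1.7150e+02] d [0.0013 0.0015 0.1309] turn 0.0 F [ 0.2 -0.  -1.2] op 0.0053 q [ 20.  13.  27. 104.  -0.  29.]
```

arm_command --pt "0 0.001 0.03 0" --pt "0.001 0.002 0.07 0" --pt "0.001 0.002 0.1 0" --pt "0.001 0.002 0.125 0" --pt "0.001 0.002 0.13 0"

```text
time: 7.45
ee_pos: [0.5517, 0.2063, 0.1678]
tcp_rot: [-179.8, -0.3, 171.2]
wrist_force: [-0.5, 0.2, -0.9]
opening: 0.005
grasp_force: 78.2
```

```bash
python3 d.py .5526 .2063 .17 171.5; python3 - <<'E'
from h import *
c=cam('scene');cv2.imwrite('pics/s3.png',cv2.resize(c['color'][130:270,310:470],None,fx=4,fy=4,interpolation=cv2.INTER_CUBIC))
c=cam('top','t3.png')
E
```

```text
pose [0.5517 0.2063 0.1678] [-179.85   -0.25  171.18] d [-0.0009  0.0001 -0.0022] turn -0.0056 F [-0.5  0.2 -0.9] op 0.005 q [21. 10.  8. 89. -0. 29.]
```

View pics/s3.png

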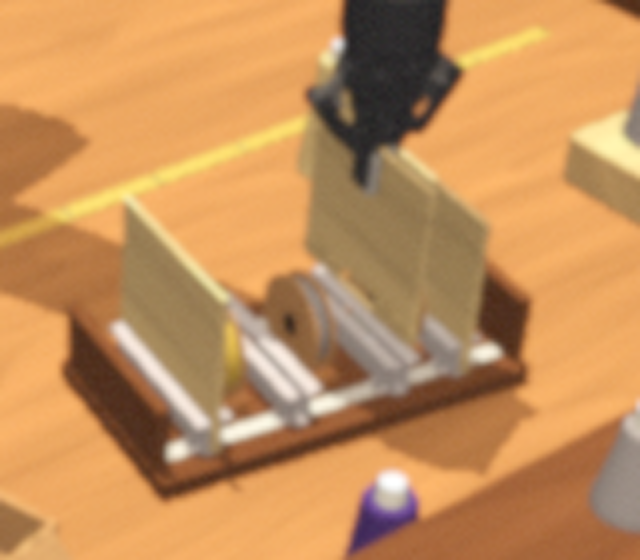

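A hovers right above shoe 3 (its lower edge from about (310,245) to (415,345)). I'll lower it carefully.

arm_command --pt "0 0 0.008 0" --pt "0 0 0.014 0" --pt "0 0 0.018 0" --pt "0 0 0.02 0" --pt "0 0 0.021 0"

```text
time: 8.05
ee_pos: [0.5529, 0.2069, 0.1502]
tcp_rot: [-180.0, 0.0, 171.2]
wrist_force: [0.6, 0.2, -1.0]
opening: 0.0051
grasp_force: 78.1
```

arm_command --pt "0 0 0.001 0" --pt "0 0 0.002 0" --pt "0 0 0.003 0" --pt "0 0 0.004 0" --pt "0 0 0.004 0"

```text
time: 8.55
ee_pos: [0.553, 0.2071, 0.1463]
tcp_rot: [180.0, 0.0, 171.2]
wrist_force: [-0.1, -0.1, -1.2]
opening: 0.005
grasp_force: 78.2
```

arm_command --pt "0 0 0.003 0" --pt "0 0 0.006 0" --pt "0 0 0.009 0" --pt "0 0 0.011 0" --pt "0 0 0.012 0"

```text
time: 9.05
ee_pos: [0.5528, 0.207, 0.134]
tcp_rot: [180.0, -0.0, 171.2]
wrist_force: [-0.4, 1.7, -0.8]
opening: 0.005
grasp_force: 78.4
```

arm_command --pt "0 0 0.003 0" --pt "0 0 0.005 0" --pt "0 0 0.007 0" --pt "0 0 0.009 0" --pt "0 0 0.01 0"

```text
time: 9.55
ee_pos: [0.5534, 0.2067, 0.125]
tcp_rot: [180.0, 0.1, 171.2]
wrist_force: [1.2, 1.4, 3.1]
opening: 0.005
grasp_force: 78.9
```

arm_command --pt "0 0 0.001 0" --pt "0 0 0.002 0" --pt "0 0 0.002 0" --pt "0 0 0.003 0" --pt "0 0 0.003 0"

```text
time: 10.05
ee_pos: [0.5535, 0.207, 0.1232]
tcp_rot: [179.9, 0.1, 171.2]
wrist_force: [-0.4, -0.4, 15.6]
opening: 0.0049
grasp_force: 80.8
```

arm_command --pt "0 0 0.001 0" --pt "0 0 0.002 0" --pt "0 0 0.002 0" --pt "0 0 0.002 0" --pt "0 0 0.002 0"

```text
time: 10.55
ee_pos: [0.5536, 0.2071, 0.1231]
tcp_rot: [179.9, 0.2, 171.2]
wrist_force: [-4.8, -2.5, 26.1]
opening: 0.005
grasp_force: 82.5
```

arm_command --pt "0 0 -0.001 0" --pt "0 0 -0.002 0" --pt "0 0 -0.003 0" --pt "0 0 -0.003 0" --pt "0 0 -0.003 0"

```text
time: 11.05
ee_pos: [0.5535, 0.2069, 0.1233]
tcp_rot: [180.0, 0.1, 171.2]
wrist_force: [1.8, 0.1, 7.8]
opening: 0.0049
grasp_force: 79.7
```

arm_command --pt "0 0 0 0" --pt "0 0 0 0" --pt "0 0 0 0" --pt "0 0 0 0" --pt "0 0 -0.01 0" --hand 0.03

```text
time: 11.55
ee_pos: [0.5521, 0.2066, 0.131]
tcp_rot: [-179.9, -0.1, 171.2]
wrist_force: [-0.6, -0.6, -0.6]
opening: 0.0302
grasp_force: 0.0
```

arm_command --pt "0 0 -0.03 0" --pt "0 0 -0.07 0" --pt "0 0 -0.11 0" --pt "0 0 -0.15 0" --pt "0 0 -0.17 0"

```text
time: 12.05
ee_pos: [0.553, 0.2069, 0.3069]
tcp_rot: [179.9, 0.2, 171.2]
wrist_force: [1.2, -0.5, -0.6]
opening: 0.03
grasp_force: 0.0
```

```bash
python3 d.py .5907 -.2647 .25 -164.2
```

```text
pose [0.553  0.2069 0.3069] [179.87   0.24 171.19] d [-0.1092 -0.4604  0.0563] turn -0.4295 F [ 1.2 -0.5 -0.6] op 0.03 q [ 21.  13.  28. 105.  -0.  29.]
```

arm_command --pt "-0.008 -0.035 0 -0.04" --pt "-0.018 -0.075 0 -0.1" --pt "-0.03 -0.12 0 -0.16" --pt "-0.04 -0.165 0 -0.22" --pt "-0.05 -0.21 0 -0.3" --hand 0.06

```text
time: 12.55
ee_pos: [0.5699, -0.01, 0.3032]
tcp_rot: [-180.0, 0.0, -171.5]
wrist_force: [1.1, -1.0, -0.3]
opening: 0.0598
grasp_force: 0.0
```

```bash
python3 d.py .5907 -.2647 .25 -164.2
```

```text
pose [ 0.5699 -0.01    0.3032] [-1.7999e+02  5.0000e-02 -1.7145e+02] d [ 0.0173 -0.255   0.0532] turn -0.1266 F [ 1.1 -1.  -0.3] op 0.0598 q [ -1.  10.  24. 104.  -0. -10.]
```

arm_command --pt "0.003 -0.04 0 -0.03" --pt "0.006 -0.085 0 -0.06" --pt "0.009 -0.13 0 -0.09" --pt "0.012 -0.175 0.01 -0.127" --pt "0.015 -0.22 0.02 -0.127"

```text
time: 13.05
ee_pos: [0.5872, -0.23, 0.2832]
tcp_rot: [-179.9, 0.1, -164.3]
wrist_force: [0.5, 1.1, -0.1]
opening: 0.0598
grasp_force: 0.0
```

arm_command --pt "0.002 -0.035 0.03 0" --pt "0.002 -0.035 0.03 0" --pt "0.002 -0.035 0.03 0" --pt "0.002 -0.035 0.03 0" --pt "0.002 -0.035 0.03 0"

```text
time: 13.55
ee_pos: [0.5952, -0.2614, 0.254]
tcp_rot: [-179.9, 0.1, -164.3]
wrist_force: [-0.5, 1.4, -0.5]
opening: 0.0602
grasp_force: 0.0
```

```bash
python3 d.py .5908 -.2647 .105 -164.2;python3 - <<'E'
from h import *
c=cam('scene');a=cv2.resize(c['color'][190:320,190:310],None,fx=4,fy=4,interpolation=cv2.INTER_CUBIC)
b=cv2.resize(c['color'][140:250,320:450],None,fx=3,fy=4,interpolation=cv2.INTER_CUBIC)
o=np.zeros((520,800,3),np.uint8);o[:520,:400]=a[:,:400];o[:440,410:800]=b[:,:390];cv2.imwrite('pics/s4.png',o)
E
```

```text
pose [ 0.5952 -0.2614  0.254 ] [-1.7993e+02  1.0000e-01 -1.6427e+02] d [ 0.0054 -0.0018  0.149 ] turn -0.0012 F [-0.5  1.4 -0.5] op 0.0602 q [-24.  20.  31. 100.   0. -39.]
```

View pics/s4.png

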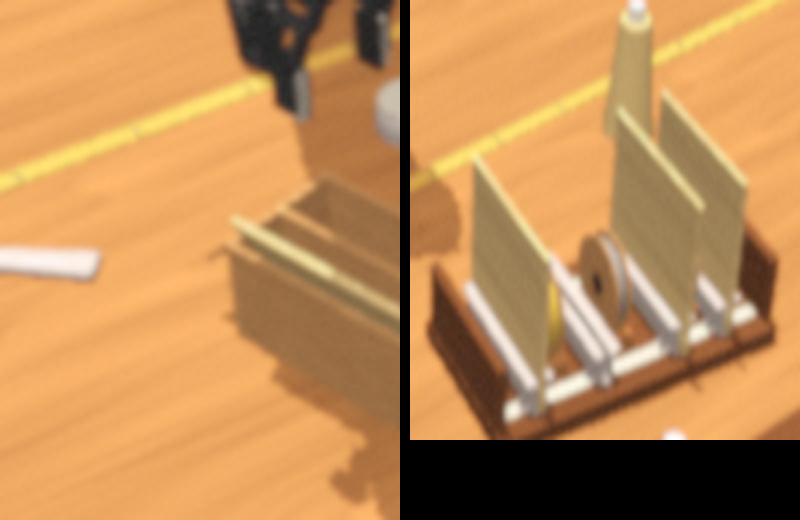

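On the right, A stands in shoe 3 level with the other dividers. On the left, B still leans in its bay. I'll descend on B.

arm_command --pt "0.002 -0.001 0.04 0" --pt "0.003 -0.001 0.08 0" --pt "0.004 -0.001 0.12 0" --pt "0.004 -0.001 0.148 0" --pt "0.004 -0.001 0.148 0"

```text
time: 14.1
ee_pos: [0.5896, -0.2628, 0.1006]
tcp_rot: [179.8, -0.3, -164.3]
wrist_force: [0.2, 0.5, -1.2]
opening: 0.0601
grasp_force: 0.0
```

arm_command --pt "0 0 0 0" --pt "0 0 0 0" --pt "0 0 0 0" --pt "0 0 0 0" --pt "0 0 0 0"

```text
time: 14.6
ee_pos: [0.5916, -0.2646, 0.1051]
tcp_rot: [-180.0, 0.0, -164.4]
wrist_force: [0.3, 0.6, -0.3]
opening: 0.0603
grasp_force: 0.0
```

```bash
python3 d.py .5797 -.2262 .105 -164.2
```

```text
pose [ 0.5916 -0.2646  0.1051] [-1.7996e+02  5.0000e-02 -1.6435e+02] d [0.0011 0.0402 0.    ] turn -0.0026 F [ 0.3  0.6 -0.3] op 0.0603 q [-24.  18.  11.  83.  -0. -40.]
```

arm_command --pt "0 0.01 0 0" --pt "0 0.02 0 0" --pt "0.001 0.03 0 0" --pt "0.001 0.04 0 0" --pt "0.001 0.04 0 0"

```text
time: 15.1
ee_pos: [0.5793, -0.2246, 0.1046]
tcp_rot: [180.0, 0.0, -164.3]
wrist_force: [1.4, -0.0, -0.1]
opening: 0.0599
grasp_force: 0.0
```

arm_command --pt "0 0 0 0" --pt "0 0 0 0" --pt "0 0 0 0" --pt "0 0 0 0" --pt "0 0 0 0" --hand 0.0

```text
time: 15.6
ee_pos: [0.5796, -0.2265, 0.1043]
tcp_rot: [-180.0, 0.0, -164.4]
wrist_force: [-0.4, -0.7, 0.4]
opening: 0.0049
grasp_force: 77.9
```

```bash
python3 d.py .5797 -.2262 .305 -164.2
```

```text
pose [ 0.5796 -0.2265  0.1043] [-179.99    0.   -164.37] d [-2.000e-04  2.000e-04 -2.007e-01] turn -0.0029 F [-0.4 -0.7  0.4] op 0.0049 q [-21.  14.   7.  82.  -0. -37.]
```

arm_command --pt "0 0 -0.03 0" --pt "0 0 -0.07 0" --pt "0 0 -0.12 0" --pt "0 0 -0.16 0" --pt "0 0 -0.195 0"

```text
time: 16.1
ee_pos: [0.5794, -0.2262, 0.3017]
tcp_rot: [-179.9, 0.1, -164.4]
wrist_force: [0.8, 0.2, -1.7]
opening: 0.0052
grasp_force: 78.5
```

```bash
python3 d.py .5349 .1197 .305 171.4; python3 - <<'E'
from h import *
c=cam('scene');cv2.imwrite('pics/s5.png',cv2.resize(c['color'][130:330,180:430],None,fx=3,fy=3,interpolation=cv2.INTER_CUBIC))
E
```

```text
pose [ 0.5794 -0.2262  0.3017] [-1.7995e+02  7.0000e-02 -1.6436e+02] d [-0.0504  0.3451 -0.0035] turn 0.4231 F [ 0.8  0.2 -1.7] op 0.0052 q [-21.  18.  33. 105.   0. -37.]
```

View pics/s5.png

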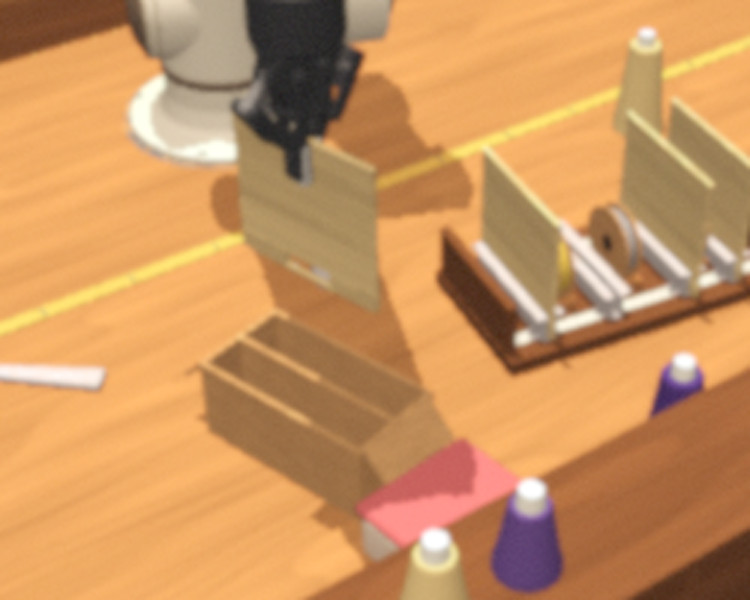

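B hangs level in the grip and the carton is empty. Carry it to shoe 2.

arm_command --pt "-0.004 0.03 0 0.04" --pt "-0.01 0.07 0 0.1" --pt "-0.016 0.11 0 0.16" --pt "-0.022 0.15 0 0.22" --pt "-0.028 0.19 0 0.28"

```text
time: 16.65
ee_pos: [0.5548, -0.0343, 0.2988]
tcp_rot: [180.0, -0.0, 179.4]
wrist_force: [1.2, 0.1, -0.8]
opening: 0.0053
grasp_force: 78.5
```

```bash
python3 d.py .5349 .1197 .305 171.4
```

```text
pose [ 0.5548 -0.0343  0.2988] [ 1.7999e+02 -2.0000e-02  1.7944e+02] d [ 0.0214  0.1538 -0.0061] turn 0.1404 F [ 1.2  0.1 -0.8] op 0.0053 q [ -4.   8.  21. 103.   0.  -3.]
```

arm_command --pt "0.006 0.04 0 0.04" --pt "0.012 0.085 0 0.08" --pt "0.018 0.13 0 0.14" --pt "0.021 0.154 0 0.14" --pt "0.021 0.154 0 0.14"

```text
time: 17.15
ee_pos: [0.5347, 0.1213, 0.2988]
tcp_rot: [180.0, -0.0, 171.8]
wrist_force: [-0.3, -0.9, -1.5]
opening: 0.0051
grasp_force: 78.4
```

arm_command --pt "0 0 0.03 0" --pt "0 0 0.07 0" --pt "0 0 0.1 0" --pt "0 0 0.13 0" --pt "0 0 0.13 0"

```text
time: 17.65
ee_pos: [0.5335, 0.1172, 0.1649]
tcp_rot: [-179.9, -0.4, 171.6]
wrist_force: [0.8, 0.1, -0.3]
opening: 0.0049
grasp_force: 78.4
```

arm_command --pt "0 0 0 0" --pt "0 0 0 0" --pt "0 0 0 0" --pt "0 0 0 0" --pt "0 0 0 0"

```text
time: 18.15
ee_pos: [0.5356, 0.1186, 0.1699]
tcp_rot: [180.0, 0.1, 171.6]
wrist_force: [0.2, 1.0, -1.3]
opening: 0.0051
grasp_force: 78.4
```

```bash
python3 d.py .5349 .1197 .147 171.4
```

```text
pose [0.5356 0.1186 0.1699] [1.7998e+02 5.0000e-02 1.7159e+02] d [0.0008 0.001  0.0229] turn 0.0034 F [ 0.2  1.  -1.3] op 0.0051 q [12.  4.  2. 88.  0. 21.]
```

arm_command --pt "0.001 0.001 0.008 0" --pt "0.001 0.001 0.015 0.003" --pt "0.001 0.001 0.019 0.003" --pt "0.001 0.001 0.021 0.003" --pt "0.001 0.001 0.022 0.003"

```text
time: 18.65
ee_pos: [0.5343, 0.1196, 0.1469]
tcp_rot: [-180.0, -0.0, 171.4]
wrist_force: [-0.8, 0.1, -0.4]
opening: 0.0049
grasp_force: 78.4
```

arm_command --pt "0 0 0.001 0" --pt "0 0 0.002 0" --pt "0 0 0.003 0" --pt "0 0 0.004 0" --pt "0 0 0.004 0"

```text
time: 19.15
ee_pos: [0.5346, 0.1198, 0.1433]
tcp_rot: [180.0, 0.0, 171.4]
wrist_force: [0.9, 1.6, -0.6]
opening: 0.0049
grasp_force: 78.5
```

arm_command --pt "0 0 0.003 0" --pt "0 0 0.006 0" --pt "0 0 0.009 0" --pt "0 0 0.011 0" --pt "0 0 0.012 0"

```text
time: 19.65
ee_pos: [0.5344, 0.1198, 0.131]
tcp_rot: [180.0, -0.0, 171.4]
wrist_force: [0.1, 3.2, 0.1]
opening: 0.0052
grasp_force: 78.7
```

arm_command --pt "0 0 0.003 0" --pt "0 0 0.005 0" --pt "0 0 0.007 0" --pt "0 0 0.009 0" --pt "0 0 0.01 0"

```text
time: 20.15
ee_pos: [0.535, 0.1195, 0.1218]
tcp_rot: [180.0, 0.1, 171.4]
wrist_force: [2.1, 2.1, 1.6]
opening: 0.0051
grasp_force: 79.1
```

arm_command --pt "0 0 0.001 0" --pt "0 0 0.002 0" --pt "0 0 0.002 0" --pt "0 0 0.003 0" --pt "0 0 0.003 0"

```text
time: 20.65
ee_pos: [0.5352, 0.1197, 0.1211]
tcp_rot: [179.9, 0.2, 171.4]
wrist_force: [-3.3, 0.9, 20.9]
opening: 0.0051
grasp_force: 82.2
```

Contact at 0.1211 gives a lower edge of 20.8 mm, so B is on the shoe floor. Ease off, release and retreat.

arm_command --pt "0 0 0.001 0" --pt "0 0 0.001 0" --pt "0 0 0 0" --pt "0 0 -0.002 0" --pt "0 0 -0.002 0"

```text
time: 21.15
ee_pos: [0.535, 0.1196, 0.1212]
tcp_rot: [180.0, 0.1, 171.4]
wrist_force: [0.5, 1.3, 8.6]
opening: 0.005
grasp_force: 80.3
```

arm_command --pt "0 0 0 0" --pt "0 0 0 0" --pt "0 0 0 0" --pt "0 0 0 0" --pt "0 0 -0.01 0" --hand 0.03

```text
time: 21.65
ee_pos: [0.5336, 0.1194, 0.1291]
tcp_rot: [-179.9, -0.1, 171.4]
wrist_force: [-0.6, -0.3, 0.5]
opening: 0.0301
grasp_force: 0.0
```

arm_command --pt "0 0 -0.03 0" --pt "0 0 -0.07 0" --pt "0 0 -0.11 0" --pt "0 0 -0.15 0" --pt "0 0 -0.17 0"

```text
time: 22.15
ee_pos: [0.5346, 0.1196, 0.3048]
tcp_rot: [179.9, 0.2, 171.4]
wrist_force: [0.6, 0.3, 0.4]
opening: 0.0296
grasp_force: 0.0
```

arm_command --pt "0.03 -0.03 0 0" --pt "0.06 -0.07 0 0" --pt "0.1 -0.11 0 0" --pt "0.13 -0.15 0 0" --pt "0.16 -0.19 0 0"

```text
time: 22.65
ee_pos: [0.3507, -0.0405, 0.301]
tcp_rot: [-180.0, 0.1, 171.5]
wrist_force: [0.3, -2.1, -0.5]
opening: 0.0296
grasp_force: 0.0
```

```bash
python3 - <<'E'
from h import *
print(bot.get_obs()['ee_pos'])
a=cam('scene')['color'];b=cam('top')['color']
o=np.zeros((600,800,3),np.uint8)
o[:390,:400]=cv2.resize(a[135:265,325:458],(400,390),interpolation=cv2.INTER_CUBIC)
o[:330,405:800]=cv2.resize(b[190:300,148:310],(395,330),interpolation=cv2.INTER_CUBIC)
o[392:600,:277]=cv2.resize(b,(277,208))
cv2.imwrite('pics/end.png',o)
E
```

```text
[ 0.35068902 -0.04049131  0.30097005]
```

View pics/end.png

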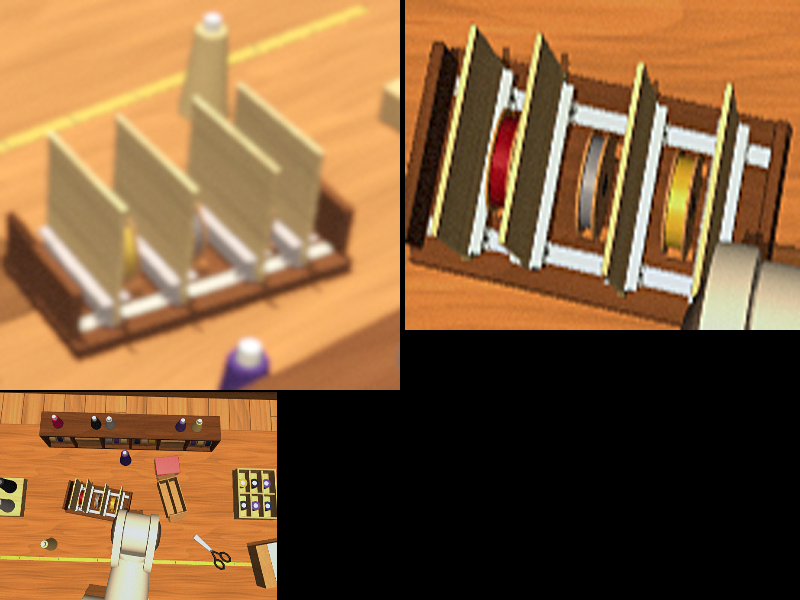

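All four dividers stand upright, parallel and level (new ones at about (155,190) and (235,165) in the left panel). The three reels and the other things in view look unmoved.

```bash
python3 -c "from workcell import bot;print(bot.job_done())"
```

```text
the job is handed in; nothing more can be done
None
```

I pushed divider A into shoe 3 and divider B into shoe 2; both stopped with the lower edge about 21 mm up and stand upright in line with the others, nothing else appears moved, and the job was handed in at about 23 s.

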